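Put the water-pressure test gauge away, zeroed

TASK

Pack the water-pressure test gauge into its orange case: lay it face up and fully down in the keyhole-shaped cut-out of the foam, with the red peak hand turned back to its zero stop by the knob on the dial, and the lid shut. Do not knock the other things on the worktop about, and do not let the gauge tip over.

Things in the scene. Friction and masses are not known exactly. Their poses are not given: they have to be found in the camera images.
- gauge: loose water-pressure test gauge, 0.3 kg, lying face up: round steel dial body 62 mm across, 30 mm high, with a brass stem along the gauge's own -x; 111 mm long in all. Origin: centre of the dial body's underside; z up through the face. Grip it across the dial body, perpendicular to the stem, over its upper half
- stem_end (a point): end of the gauge's brass stem, on its centre line: 80 mm from the dial's centre along the gauge's -x, 15 mm above its underside. The stem has flats 22 mm wide from 34 to 56 mm from the dial's centre, then a round swivel 30 mm across
- knob (a point): middle of the round black ribbed reset knob on the gauge's axis, 38 mm above the gauge's underside. The knob is 26 mm across, stands from 30.5 to 45.5 mm above the underside, and turns with the red hand
- zero_mark (a point): the zero of the dial, with its stop: on the gauge's scale 25 mm from the centre, 135 degrees counterclockwise (seen from above) from the gauge's x axis: lower left on the dial when the stem points down the page. The black live hand rests on it; the red peak hand belongs on it too
- peak_hand (a joint): angle of knob and red peak hand from the zero stop, rad: 0 at the hard stop, growing clockwise seen from above; to reset, turn the knob counterclockwise by this angle. Stiff (0.02 N m), stays where it is left. On the bare worktop the gauge may spin along with the knob; the foam cut-out keeps it from turning
- gauge_case: open orange hard case, fixed to the worktop; origin at the centre of its underside, x from its front (carrying handle) towards its hinge, y to its left, z up. The base is 156 (x) by 222 (y) mm, walls 4 mm, rim 44 mm above the worktop. Three brass adapters, up to 42 mm above the worktop, stand fixed in the foam at x -40, 0, +40 mm, y +62 mm
- nest (a point): centre, on the floor, of the square part of the keyhole cut-out in the case's dark foam, at x 0, y -11 mm in the case, 12 mm above the worktop; foam top 14 mm higher. The square is 70 mm; a channel 38 mm wide for the stem runs from it to the case's -y, ending 84 mm from here. The gauge's origin belongs here, its x axis along the case's +y
- case_lid (a joint): opening angle of the case's lid, rad: 0 shut, 1.85 fully open, leaning back. The hinge line runs along the case's y at x +78 mm, 44 mm above the worktop. The lid is a shell 156 mm from hinge to front, 222 mm wide, 26 mm deep. Its hinge is stiff: the lid stays where it is left; pushing it at the front edge takes up to 4 N
- lid_edge (a point): middle of the lid's outer front corner edge: with the lid shut, 156 mm in front of the hinge line and 26 mm above it, on the lid's outer top; it swings with the lid
- inlet_valve: loose bystander: double water inlet valve, white and black, 80x75x51 mm; origin at the centre of its underside
- drum_roller: loose bystander: black drum roller, 63 mm across, 32 mm high; origin at the centre of its underside
- yellow_meter: loose bystander: yellow multimeter, 150x81x52 mm; origin at the centre of its underside
- blue_nut_driver: loose bystander: blue-handled nut driver, 214x29x29 mm; origin at the centre of its underside

How it is judged:
By the outcome, as a careful person would: the job done as asked, in the order asked, and still so for the second after the job is handed in, with the robot touching nothing.
It also fails if it takes over 72 s, if anything falls off the work surface, if the arm or the gripper's body presses on something with over 40 N, if the wrist force passes 120 N, or if a joint passes its speed limit or range.

ROBOT

A 6-joint arm with a two-finger parallel gripper is mounted at the origin on a cart in front of the work surface, level with it; the furniture and walls round the work are solid. World frame = base frame: x ahead of the robot, y to its left, z up, the work surface at z = 0. Lengths are in mm, angles in rad, forces in N, time in s.
With the tool pointing down it reaches from about 275 to 1000 mm from the base axis. Payload 8.4 kg.
Tool frame: the origin (TCP) lies between the finger pads; the fingertips stand 22 mm ahead of it and the grasp point (between the pads) lies 3 mm ahead of it (r.nose_length is the z of the fingertips in the tool frame, in mm); z points along the fingers, y is the line along which they close (so a half turn about z gives the same grasp; the last joint's range is limited). The gripper opens to 85 mm and grips with 20 to 120 N. Pads are 22 mm wide; open, the fingers measure 114 mm over their backs; the gripper's body (76 mm by 85 mm) begins 54 mm behind the grasp point. The pads swing forward as they close: fully open they stand 13 mm farther back than shut.
Start: joints at [-1.225, 0.353, 1.633, -0, 1.155, -0.002], TCP at [213.018, -587.581, 253.281] pointing down, gripper open.
Joint ranges: [-2.63, 2.63], [-0.92, 2.1], [0.06, 2.66], [-1.3, 4.44], [0, 2.69], [-3.02, 3.02]. Speed limits (rad/s): [2.22, 2.22, 2.79, 3.14, 3.14, 3.14].

INTERFACE

Orientations are given as [roll, pitch, yaw] about the fixed x, y, z axes, in that order (R = Rz(yaw) Ry(pitch) Rx(roll)).
In Python, from rig import r gives the robot as it stands.
- The arm moves only by the shell command python3 steer.py 'ROWS' [FORCE]. ROWS is rows parted by semicolons, their numbers by spaces, 1 to 5 of them, each of 7 numbers: a rotation vector rx, ry, rz in rad, then dx, dy, dz in mm, then the opening from 0.0 (shut) to 1.0 (fully open); each row shifts and turns the commanded pose from where the row before left it, along the tool's axes as they then stand; what a row does not reach is not made up. A row lasts 1/12 s, in which the tool goes at most 41.7 mm and 0.125 rad, less where a joint would pass 70% of its speed; a pose out of reach is approached as far as the arm can. The fingers move at their own pace and stop on an object; FORCE is the grip in N (left out, the last holds). Time passes only in rows, so rows that do not move let the fingers close. It prints the time, the measured TCP pose, the force, the opening and the grip force at its end.
- r.sense(): the state, without advancing time (a new reading comes with each control period).
- r.grab_frame(name): name is "scene" or "top" or "wrist"; returns the picture (384x512x3 uint8, red, green, blue); there is no depth.
- r.camera_params(name): a dict with "fx", "fy", "cx", "cy" (pixels), "dist_coeffs" ([k1, k2, p1, p2, k3] as OpenCV has them; the pictures are not rectified), "rvec" (rotation vector, rad) and "tvec" (3), from world to camera coordinates, as OpenCV has them. Camera axes: x right, y down, z forward; pixel columns grow to the right and rows downward; lengths in mm; the calibration is good to about 2 mm. A picture is of the moment at which its call begins: read the wrist's pose just before it. camera_params takes no time and is no camera call; for the wrist camera it gives the pose at the moment of the call.
- r.sign_off(): hands the job in; it is judged then, once.
The state is a dict: "clock": time; "qpos": joint angles; "qvel": joint speeds; "joint_efforts": joint torques, N m; "eef_pos": TCP position; "tcp_rot": TCP orientation; "contact_force": force on the tool from outside, world axes, zero at the start; "wrist_torque": the same for the moment, N m; "opening": opening from 0.0 (shut) to 1.0 (fully open); "grasp_force": force on a finger pad.
Only numpy, scipy, OpenCV 4.12 (cv2) and the standard library are available. Lean on these libraries where they do the work, as an engineer would, in place of code of your own. Each camera call takes 0.05 s, during which the arm holds its last target. There are 200 camera calls.

## Working session

There is one attempt and no reset: what is moved stays moved. The work goes in short steps, Python scripts to look and compute and a shell command to move; the robot and the scene stay as the last step left them, time stands still between calls to the robot, and variables do not carry over. Pictures are saved under pics/ and viewed, at most 10 in all, crops included, and the job is handed in when it is done.

```bash
ls; mkdir -p pics
python3 - <<'E'
from rig import r
import cv2,numpy as np
s=r.sense();print(s['clock'],s['eef_pos'],s['tcp_rot'],s['opening'],r.nose_length)
for n in ['scene','top']:
    p=r.camera_params(n);print(n,p)
    cv2.imwrite(f'pics/{n}0.png',r.grab_frame(n)[:,:,::-1])
E
```

```text
pics
rig.py
steer.py
0.0 [ 212.86318515 -587.15727429  252.56991207] [-3.14020174e+00 -7.36978612e-06  3.47790676e-01] 1.0007896113359247 22.0
scene {'fx': 367.60150694826916, 'fy': 367.60150694826916, 'cx': 251.3437635321115, 'cy': 194.56718773809013, 'dist_coeffs': array([0.00390482, 0.        , 0.        , 0.        , 0.        ]), 'rvec': array([ 0.760467  , -2.57877096,  1.10428102]), 'tvec': array([401.31473241, 267.86516949, 966.90049515])}
top {'fx': 393.51152466713086, 'fy': 393.51152466713086, 'cx': 254.0575644177568, 'cy': 191.48364549859028, 'dist_coeffs': array([-0.06058809,  0.        ,  0.        ,  0.        ,  0.        ]), 'rvec': array([ 2.16280233, -2.15527609,  0.13329874]), 'tvec': array([ -57.59491489,  507.73888939, 1004.99420729])}
```

View pics/top0.png

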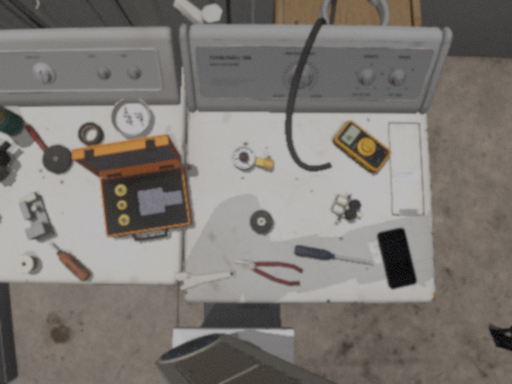

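View pics/scene0.png

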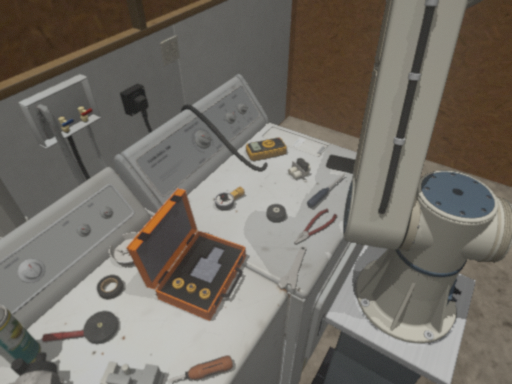

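Top view: gauge at about (243,157) with its stem to the right (268,164). The case is at (145,203) with its lid open towards the top; keyhole at about (158,202). Next I'll cast rays and get enlargements.

```bash
cat > h.py <<'E'
import numpy as np,cv2
from scipy.spatial.transform import Rotation as Ro
def ray(p,uv):
    K=np.array([[p['fx'],0,p['cx']],[0,p['fy'],p['cy']],[0,0,1.]])
    R=cv2.Rodrigues(np.array(p['rvec'],float))[0];t=np.array(p['tvec'],float)
    n=cv2.undistortPoints(np.array([[uv]],float),K,np.array(p['dist_coeffs'],float))[0,0]
    d=R.T@np.array([n[0],n[1],1]);return -R.T@t,d/np.linalg.norm(d)
def onz(p,uv,z):
    o,d=ray(p,uv);return o+d*(z-o[2])/d[2]
def tri(rays):
    A=sum(np.eye(3)-np.outer(d,d) for o,d in rays);b=sum((np.eye(3)-np.outer(d,d))@o for o,d in rays)
    return np.linalg.solve(A,b)
def proj(p,X):
    K=np.array([[p['fx'],0,p['cx']],[0,p['fy'],p['cy']],[0,0,1.]])
    return cv2.projectPoints(np.array([X],float),np.array(p['rvec'],float),np.array(p['tvec'],float),K,np.array(p['dist_coeffs'],float))[0][0,0]
E
python3 - <<'E'
from rig import r
from h import *
p=r.camera_params('top');q=r.camera_params('scene')
for n,uv,z in [('dial',(244,157),45),('stem',(269,164),15),('case c',(147,205),44),('rimFL',(107,236),44),('rimFR',(190,224),44),('rimBR',(184,167),44),('rimBL',(102,177),44),('nest sq',(0,0),0)]:
    if n!='nest sq':print(n,onz(p,uv,z).round(0))
w=r.camera_params('wrist');o=-cv2.Rodrigues(w['rvec'])[0].T@w['tvec'];s=r.sense()
T=Ro.from_euler('xyz',s['tcp_rot']).as_matrix()
print(w['fx'],w['cx'],'cam in tool',T.T@(o-s['eef_pos']),'axis in tool',T.T@cv2.Rodrigues(w['rvec'])[0].T)
a=cv2.imread('pics/top0.png')
c1=cv2.resize(a[135:185,215:290],None,fx=8,fy=8,interpolation=cv2.INTER_CUBIC)
cv2.imwrite('pics/c1.png',c1)
c2=cv2.resize(a[130:250,70:200],None,fx=5,fy=5,interpolation=cv2.INTER_CUBIC)
cv2.imwrite('pics/c2.png',c2[:600])
E
```

```text
dial [597. -29.  45.]
stem [585. -96.  15.]
case c [470. 222.  44.]
rimFL [389. 324.  44.]
rimFR [421. 109.  44.]
rimBR [570. 128.  44.]
rimBL [543. 345.  44.]
299.2405375074512 254.56292822977903 cam in tool [  76.74256508   -0.50531147 -121.81266013] axis in tool [[ 4.59414233e-04 -9.53947188e-01 -2.99974251e-01]
 [ 9.99999440e-01  7.24360855e-04 -7.72026347e-04]
 [ 9.53761968e-04 -2.99973729e-01  9.53946986e-01]]
```

View pics/c1.png

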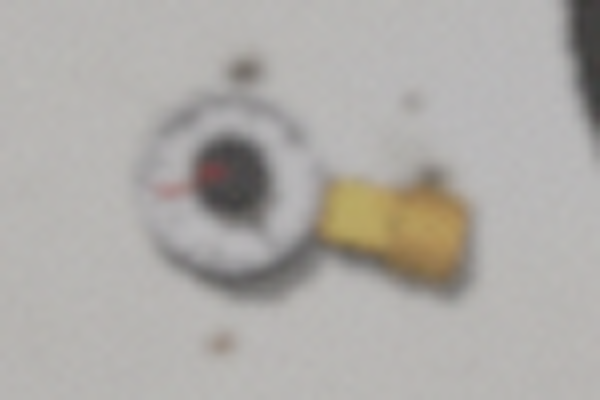

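```bash
cat >> h.py <<'E'
def plan(s,pos,yaw,N,pitch=0.,roll=np.pi):
    """constant row repeated N times from state s to target pose"""
    R0=Ro.from_euler('xyz',s['tcp_rot']);R1=Ro.from_euler('xyz',[roll,pitch,yaw])
    v=(R0.inv()*R1).as_rotvec();r_=v/N
    A=sum((R0*Ro.from_rotvec(k*r_)).as_matrix() for k in range(N))
    d=np.linalg.solve(A,np.array(pos)-s['eef_pos'])
    print('N',N,'row',' '.join(f'{x:.4f}' for x in r_),' '.join(f'{x:.2f}' for x in d))
E
python3 - <<'E'
from rig import r
from h import *
plan(r.sense(),[597,-15,240],1.39,20)
E
```

```text
N 20 row -0.0001 -0.0000 -0.0521 35.73 -4.92 0.64
```
View the wrist.

The crop shows the red hand pointing to the left, (155,190), away from the stem. The black hand is at the lower right, near (262,218). Now I'll move the wrist camera over the gauge.

```bash
R="0 0 -0.052 35.7 -4.9 0.6 1"
python3 steer.py '0 0 -0.052 35.7 -4.9 0.6 1;0 0 -0.052 35.7 -4.9 0.6 1;0 0 -0.052 35.7 -4.9 0.6 1;0 0 -0.052 35.7 -4.9 0.6 1;0 0 -0.052 35.7 -4.9 0.6 1'
python3 steer.py '0 0 -0.052 35.7 -4.9 0.6 1;0 0 -0.052 35.7 -4.9 0.6 1;0 0 -0.052 35.7 -4.9 0.6 1;0 0 -0.052 35.7 -4.9 0.6 1;0 0 -0.052 35.7 -4.9 0.6 1'
python3 steer.py '0 0 -0.052 35.7 -4.9 0.6 1;0 0 -0.052 35.7 -4.9 0.6 1;0 0 -0.052 35.7 -4.9 0.6 1;0 0 -0.052 35.7 -4.9 0.6 1;0 0 -0.052 35.7 -4.9 0.6 1'
python3 steer.py '0 0 -0.052 35.7 -4.9 0.6 1;0 0 -0.052 35.7 -4.9 0.6 1;0 0 -0.052 35.7 -4.9 0.6 1;0 0 -0.052 35.7 -4.9 0.6 1;0 0 -0.052 35.7 -4.9 0.6 1'
python3 steer.py '0 0 0 0 0 0 1;0 0 0 0 0 0 0.8'
```

Run:
```python
from rig import r
from h import *
import pickle
w=r.camera_params('wrist');f=r.grab_frame('wrist')[:,:,::-1]
cv2.imwrite('pics/w1.png',f);pickle.dump((w,r.sense()),open('w1.pkl','wb'))
```

```text
clock: 0.52
eef_pos: [363.7, -486.8, 249.9]
tcp_rot: [-3.141, -0.0, 0.61]
contact_force: [-0.1, 0.5, 0.1]
opening: 1.003
grasp_force: 0.0
clock: 0.93
eef_pos: [482.3, -351.6, 246.9]
tcp_rot: [-3.141, 0.0, 0.87]
contact_force: [0.4, -0.8, 0.1]
opening: 0.998
grasp_force: 0.0
clock: 1.35
eef_pos: [562.1, -190.6, 243.9]
tcp_rot: [-3.141, 0.0, 1.13]
contact_force: [0.1, -0.7, 0.3]
opening: 0.999
grasp_force: 0.0
clock: 1.77
eef_pos: [597.8, -14.5, 240.9]
tcp_rot: [-3.141, 0.0, 1.39]
contact_force: [-0.6, 0.3, 0.3]
opening: 1.001
grasp_force: 0.0
clock: 1.93
eef_pos: [597.6, -14.5, 240.9]
tcp_rot: [-3.141, 0.0, 1.391]
contact_force: [0.4, 0.4, 0.7]
opening: 0.883
grasp_force: 0.0
```

View pics/w1.png

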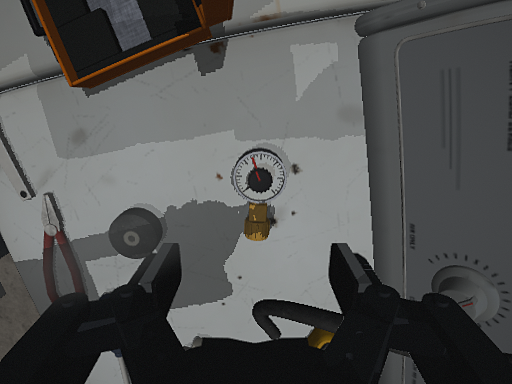

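The wrist view shows the dial at (258,175), the knob at (260,181), and the stem end at (257,238). The fingertips are at about (180,243) and (331,243).

```bash
cat > gm.py <<'E'
from h import *
def gauge(img,w,z0,box):
    x0,y0,x1,y1=box
    c=img[y0:y1,x0:x1];hsv=cv2.cvtColor(c,cv2.COLOR_BGR2HSV)
    gold=cv2.inRange(hsv,(12,110,70),(32,255,255));red=cv2.inRange(hsv,(0,130,90),(9,255,255))|cv2.inRange(hsv,(171,130,90),(180,255,255))
    black=cv2.morphologyEx(cv2.inRange(hsv,(0,0,0),(180,255,60)),cv2.MORPH_OPEN,np.ones((5,5)))
    cs=max(cv2.findContours(gold,0,2)[0],key=cv2.contourArea);rect=cv2.minAreaRect(cs)
    off=np.array([x0,y0])
    g=np.argwhere(gold)[:,::-1];out={'gold_c':np.array(rect[0])+off,'gold_pts':cs[:,0]+off,'red':np.argwhere(red)[:,::-1]+off}
    n,l,st,ce=cv2.connectedComponentsWithStats(black)
    out['blacks']=[(tuple(ce[i]+off),tuple(st[i])) for i in range(1,n) if st[i][4]>60]
    return out
E
python3 - <<'E'
from gm import *;import pickle
w,s=pickle.load(open('w1.pkl','rb'));img=cv2.imread('pics/w1.png')
o=gauge(img,w,0,(222,140,300,245))
print(o['gold_c'],len(o['red']),o['red'].min(0),o['red'].max(0),o['blacks'])
gp=o['gold_pts'];print('gold x/y range',gp.min(0),gp.max(0))
T=Ro.from_euler('xyz',s['tcp_rot']).as_matrix()
for uv in [(180,243),(331,243),(158,246),(352,246)]:
    oo,d=ray(w,uv);oo=T.T@(oo-s['eef_pos']);d=T.T@d
    for x in (11,): print('tip tool',uv,oo+d*(x-oo[0])/d[0])
a=img[135:255,215:305];cv2.imwrite('pics/c3.png',cv2.resize(a,None,fx=5,fy=5,interpolation=cv2.INTER_CUBIC))
p=pickle.load(open('w1.pkl','rb'))[0]
for uv in [(260,181)]: print('knob z45',onz(w,uv,45))
for y in (0,): print('stem end',onz(w,(257,238),15))
E
```

```text
[255.16292572 231.03932953] 37 [251 157] [259 180] [((np.float64(259.7668269230769), np.float64(180.4903846153846)), (np.int32(26), np.int32(29), np.int32(24), np.int32(23), np.int32(416)))]
gold x/y range [244 221] [267 240]
tip tool (180, 243) [ 11.         -37.410988    10.64243681]
tip tool (331, 243) [11.         37.17056351 10.92151164]
tip tool (158, 246) [ 11.         -47.38655888   7.24988753]
tip tool (352, 246) [11.         46.69405342  7.60057897]
knob z45 [601.3552553  -24.34650898  45.        ]
stem end [ 583.58143727 -106.22752052   15.        ]
```

View pics/c3.png

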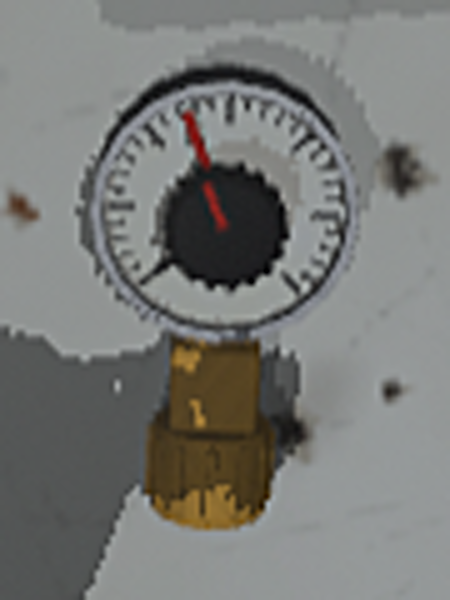

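The crop shows the bezel centred at (224,210), the knob at (226,225), the swivel axis at (211,460), and the red hand from (222,225) to (188,115), in crop pixels. Next I'll triangulate.

Run:
```python
from h import *;import pickle
from rig import r
w,s=pickle.load(open('w1.pkl','rb'));t=r.camera_params('top')
f=lambda u,v:(u/5+215-.4,v/5+135-.4)
g=lambda u,v:(u/8+215-.44,v/8+135-.44)
print('knob tri',tri([ray(w,f(226,225)),ray(t,g(232,172))]))
print('dial tri',tri([ray(w,f(223.5,210)),ray(t,g(232,183))]), 'gold swivel tri',tri([ray(w,f(211,470)),ray(t,g(430,233))]))
D=onz(w,f(223.5,210),30);Kn=onz(w,f(226,225),45.5);S=onz(w,f(211,465),15);F=onz(w,f(215,385),26)
Dt=onz(t,g(230,183),30);
print('dial',D,'top cam',Dt,'knob',Kn,'swivel',S)
for a in(D,Kn):
  for b in (S,F): print('yaw',np.arctan2(*(a-b)[1::-1]))
rt=onz(w,f(188,115),31);z0=onz(w,f(145,282),31)
c=(D+Kn)/2
a=lambda P:np.arctan2(P[1]-c[1],P[0]-c[0])
print('red ang',a(rt),'zero ang',a(z0),'peak',a(z0)-a(rt))
# tips at 62mm etc
```

```text
knob tri [601.83319106 -26.89237356  32.07774283]
dial tri [601.27003191 -26.70446578  18.08900773] gold swivel tri [585.71452306 -93.984922    13.60507466]
dial [601.018779   -23.11782131  30.        ] top cam [599.38478734 -26.87284379  30.        ] knob [601.43022109 -22.60673929  45.5       ] swivel [585.89161856 -91.87456261  15.        ]
yaw 1.3542366251753857
yaw 1.3512747624898704
yaw 1.3501231040131
yaw 1.34483398338234
red ang 1.7501729050109491 zero ang -2.5653439028431664 peak -4.315516807854116
```

```bash
python3 steer.py '0 0 0.02 -3 0 30 1;0 0 0.02 -3 -1 30 1;0 0 0 -2 -1 30 1;0 0 0 0 0 30 1;0 0 0 0 0 0 1'
python3 - <<'E'
from rig import r
from gm import *
import pickle
s=r.sense();w=r.camera_params('wrist');f=np.ascontiguousarray(r.grab_frame('wrist')[:,:,::-1])
cv2.imwrite('pics/w2.png',f);pickle.dump((w,s),open('w2.pkl','wb'))
print(s['eef_pos'],s['tcp_rot'])
w1,_=pickle.load(open('w1.pkl','rb'))
u,v=proj(w,[601.4,-22.6,45.5]);print(u,v)
x0,y0=int(u)-80,int(v)-75
a=f[y0:y0+150,x0:x0+160];print(x0,y0)
cv2.imwrite('pics/c4.png',cv2.resize(a,None,fx=4,fy=4,interpolation=cv2.INTER_CUBIC))
E
```

```text
clock: 2.4
eef_pos: [590.2, -25.3, 116.0]
tcp_rot: [-3.133, 0.002, 1.345]
contact_force: [-0.9, -1.1, -0.6]
opening: 1.006
grasp_force: 0.0
[590.16882581 -25.28275788 115.95822586] [-3.13285774e+00  1.89115847e-03  1.34535690e+00]
271.14519886174605 209.00340656529934
191 134
```

View pics/c4.png

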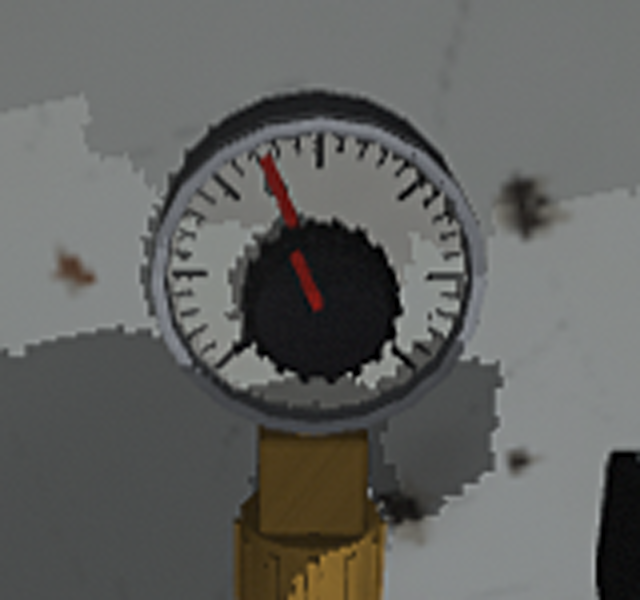

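The crop shows the bezel centred at (318,276), the knob at (322,301), and the stem axis at (312,500).

Run:
```python
from h import *;import pickle
from rig import r
w,_=pickle.load(open('w1.pkl','rb'));w2,s=pickle.load(open('w2.pkl','rb'))
f=lambda u,v:(u/5+215-.4,v/5+135-.4)
g=lambda u,v:(u/4+191-.4,v/4+134-.4)
print('knob tri',tri([ray(w,f(226,225)),ray(w2,g(322,301))]))
print('dial tri',tri([ray(w,f(223.5,210)),ray(w2,g(318.5,275.5))]))
D=onz(w2,g(318.5,275.5),30);Kn=onz(w2,g(322,301),45.5);S=onz(w2,g(312,485),26)
print(D,Kn,S,'yaw',[np.arctan2(*(a-S)[1::-1]) for a in (D,Kn)])
c=(D+Kn)/2;rt=onz(w2,g(265,155),31);z0=onz(w2,g(222,367),31)
a=lambda P:np.arctan2(P[1]-c[1],P[0]-c[0])
print('red',a(rt),'zero',a(z0),'peak',(a(z0)-a(rt))%6.283)
s=r.sense();print(s['eef_pos'],s['tcp_rot'])
plan(s,[c[0],c[1],33+1],1.36,4)
```

```text
knob tri [601.37666904 -22.89393816  44.41576782]
dial tri [601.19965468 -22.64926629  31.84972774]
[601.26529823 -23.30600491  30.        ] [601.39295737 -22.48336436  45.5       ] [590.72166408 -67.72650097  26.        ] yaw [np.float64(1.3377493704385108), np.float64(1.3391643569873826)]
red 1.7578211640478223 zero -2.5676496527227965 peak 1.957529183229382
[591.74339357 -25.08373293 118.75587755] [-3.13556441e+00  1.34685857e-03  1.34570390e+00]
N 4 row -0.0015 0.0003 -0.0036 1.07 2.30 21.18
```

```bash
python3 steer.py '0 0 0 1.1 2.3 20 1;0 0 0 1.1 2.3 20 1;0 0 0 1 2.3 20 1;0 0 0 0 0 10 1;0 0 0 0 0 0 1'
python3 - <<'E'
from h import *
from rig import r
plan(r.sense(),[601.3,-22.9,33],1.345,2)
E
```

```text
clock: 2.87
eef_pos: [601.2, -22.7, 50.8]
tcp_rot: [-3.14, 0.0, 1.347]
contact_force: [0.1, 0.3, -0.0]
opening: 1.001
grasp_force: 0.0
N 2 row -0.0007 0.0002 0.0010 -0.09 0.08 8.92
```

```bash
python3 steer.py '0 0 0 0 0 9 1;0 0 0 0 0 8.8 1;0 0 0 0 0 0 1;0 0 0 0 0 0 0.65;0 0 0 0 0 0 0.65' 50
python3 steer.py '0 0 0 0 0 0 0.5;0 0 0 0 0 0 0.5;0 0 0 0 0 0 0.5;0 0 0 0 0 0 0.5;0 0 0 0 0 0 0.5'
```

```text
clock: 3.28
eef_pos: [601.8, -22.1, 33.9]
tcp_rot: [3.141, -0.0, 1.348]
contact_force: [-0.3, -0.3, -0.0]
opening: 0.753
grasp_force: 0.0
clock: 3.7
eef_pos: [602.0, -22.1, 34.5]
tcp_rot: [3.141, -0.0, 1.348]
contact_force: [-1.4, -0.4, 5.4]
opening: 0.71
grasp_force: 53.9
```

```bash
python3 steer.py '0 0 0 0 0 -15 0.5;0 0 0 0 0 -35 0.5;0 0 0 0 0 -40 0.5;0 0 0 0 0 -30 0.5;0 0 0 0 0 0 0.5'
python3 - <<'E'
from h import *
from rig import r
s=r.sense();print(s['opening'],s['grasp_force'])
plan(s,[490,125,200],1.71,8)
E
```

```text
clock: 4.12
eef_pos: [605.2, -22.2, 160.2]
tcp_rot: [3.132, -0.002, 1.348]
contact_force: [2.6, 0.0, -2.5]
opening: 0.712
grasp_force: 56.3
0.7117351575129555 56.31853183731437
N 8 row 0.0013 -0.0000 -0.0453 17.53 -15.61 -5.04
```

```bash
python3 steer.py '0 0 -0.045 17.5 -15.5 -5 0.5;0 0 -0.045 17.5 -15.5 -5 0.5;0 0 -0.045 17.5 -15.5 -5 0.5;0 0 -0.045 17.5 -15.5 -5 0.5'
python3 steer.py '0 0 -0.045 17.5 -15.5 -5 0.5;0 0 -0.045 17.5 -15.5 -5 0.5;0 0 -0.045 17.5 -15.5 -5 0.5;0 0 -0.045 17.5 -15.5 -5 0.5;0 0 0 0 0 0 0.5'
python3 steer.py '0 0 0 0 0 0 0.5;0 0 0 0 0 0 0.5'
python3 - <<'E'
from rig import r
from h import *
import pickle
s=r.sense();w=r.camera_params('wrist');f=np.ascontiguousarray(r.grab_frame('wrist')[:,:,::-1])
cv2.imwrite('pics/w3.png',f);pickle.dump((w,s),open('w3.pkl','wb'))
cv2.imwrite('pics/w3b.png',cv2.resize(f,(800,600),interpolation=cv2.INTER_CUBIC))
E
```

```text
clock: 4.45
eef_pos: [550.2, 57.2, 173.2]
tcp_rot: [-3.141, 0.0, 1.53]
contact_force: [-0.1, 0.9, -2.2]
opening: 0.706
grasp_force: 56.2
clock: 4.87
eef_pos: [484.5, 126.8, 193.6]
tcp_rot: [-3.14, -0.001, 1.712]
contact_force: [-0.3, -0.1, -3.9]
opening: 0.706
grasp_force: 56.3
clock: 5.03
eef_pos: [487.8, 124.8, 193.3]
tcp_rot: [3.141, 0.0, 1.708]
contact_force: [0.5, -0.4, -3.3]
opening: 0.711
grasp_force: 56.3
```

View pics/w3b.png

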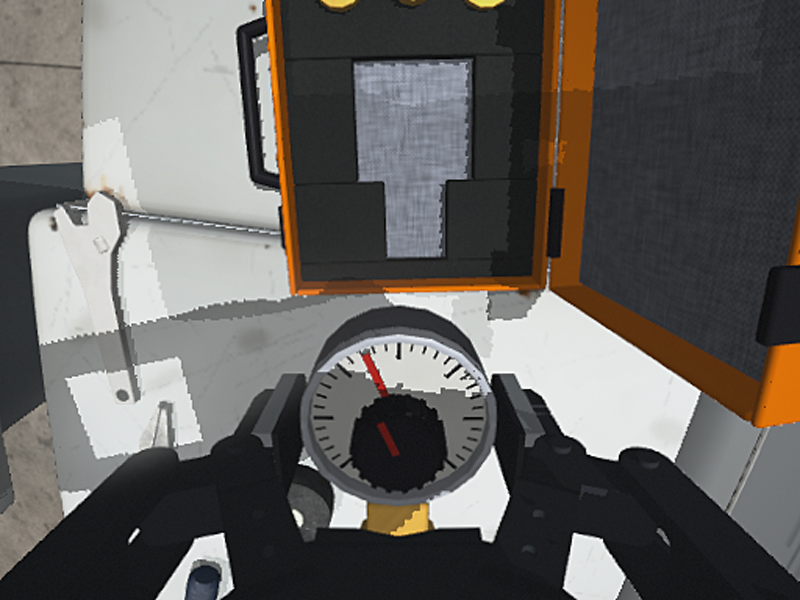

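The wrist view shows the light nest floor: the square has corners at about (353,60), (471,60), (470,181) and (357,181), and the channel ends at y≈257. The gauge is held level between the pads. Next I'll fit the floor.

```bash
cat > nest.py <<'E'
from h import *
def floor(img,box):
    x0,y0,x1,y1=box;c=img[y0:y1,x0:x1]
    g=cv2.cvtColor(c,cv2.COLOR_BGR2GRAY);sat=cv2.cvtColor(c,cv2.COLOR_BGR2HSV)[:,:,1]
    m=((g>75)&(sat<110)).astype(np.uint8)*255
    m=cv2.morphologyEx(cv2.morphologyEx(m,cv2.MORPH_CLOSE,np.ones((5,5))),cv2.MORPH_OPEN,np.ones((5,5)))
    cs=max(cv2.findContours(m,0,2)[0],key=cv2.contourArea)
    return cs[:,0]+np.array([x0,y0])
E
python3 - <<'E'
from nest import *;import pickle
w,s=pickle.load(open('w3.pkl','rb'));img=cv2.imread('pics/w3.png')
c=floor(img,(195,25,335,178))
P=np.array([onz(w,q,12.)[:2] for q in c])
# dominant direction
best=cv2.approxPolyDP(c.reshape(-1,1,2).astype(np.int32),4,True)[:,0];print(best.tolist())
B=np.array([onz(w,q,12.)[:2] for q in best]);print(B.round(1).tolist())
# case frame fit: yaw by minimising bounding width in case x
from scipy.optimize import minimize_scalar
def ext(y):
    R=np.array([[np.cos(y),-np.sin(y)],[np.sin(y),np.cos(y)]]);return P@R
y=minimize_scalar(lambda y:np.ptp(ext(y)[:,0]),bounds=(0.05,.25),method='bounded').x
for yy in (y,0.13,.145,.16):
    Q=ext(yy);top=Q[:,1].max();end=Q[:,1].min();sq=Q[Q[:,1]>top-65];ch=Q[(Q[:,1]<end+40)&(Q[:,1]>end+5)]
    cx=(sq[:,0].min()+sq[:,0].max())/2;ccx=np.median(ch[ch[:,0]>cx][:,0])/2+np.median(ch[ch[:,0]<cx][:,0])/2
    R=np.array([[np.cos(yy),-np.sin(yy)],[np.sin(yy),np.cos(yy)]])
    print(yy,'w',np.ptp(sq[:,0]),'len',top-end,'chan cx-sq cx',ccx-cx,'nest',R@[cx,top-35],R@[cx,end+84])
D=onz(w,(397*.64,415*.64),s['eef_pos'][2]-4.5);print('dial',D,s['eef_pos'])
E
```

```text
[[301, 38], [226, 41], [229, 115], [246, 117], [248, 164], [284, 162], [281, 123], [286, 114], [297, 114]]
[[512.4, 263.0], [443.4, 250.6], [454.1, 183.4], [471.0, 183.7], [479.2, 137.0], [515.7, 144.1], [506.2, 182.7], [509.7, 192.0], [520.5, 193.6]]
0.1604578012986463 w 70.46061200566675 len 120.16755936506193 chan cx-sq cx nan nest [483.33110125 223.20120515] [483.51764238 222.04864397]
0.13 w 70.90748719281174 len 120.63544637586595 chan cx-sq cx 2.3844339891594473 nest [482.60588011 223.78491615] [482.8178898  222.16326985]
0.145 w 70.69559166508935 len 120.11482613735454 chan cx-sq cx 1.3222361587785372 nest [482.98485752 223.31212232] [483.14594146 222.20899527]
0.16 w 70.46778992748699 len 120.16517915246035 chan cx-sq cx nan nest [483.32098687 223.20324128] [483.50662113 222.05294463]
dial [487.12625323 125.71456241 188.82903481] [487.75607168 124.83869257 193.32903481]
  return _methods._mean(a, axis=axis, dtype=dtype,
  ret = ret.dtype.type(ret / rcount)
```

```bash
python3 steer.py '0 0 -0.02 0 0 30 0.5;0 0 0 0 0 40 0.5;0 0 0 0 0 0 0.5;0 0 0 0 0 0 0.5'
python3 - <<'E'
from rig import r
from nest import *
import pickle
s=r.sense();w=r.camera_params('wrist');f=np.ascontiguousarray(r.grab_frame('wrist')[:,:,::-1])
cv2.imwrite('pics/w4.png',f);pickle.dump((w,s),open('w4.pkl','wb'))
w3,_=pickle.load(open('w3.pkl','rb'));print(s['eef_pos'],s['tcp_rot'])
k=np.array([proj(w,[*q,12]) for q in [(443,251),(512,263),(453,184),(520,194),(479,137),(516,144)]]);print(k.round(0).tolist())
x0,y0=np.maximum(k.min(0).astype(int)-12,0);x1,y1=k.max(0).astype(int)+12
c=floor(f,(x0,y0,x1,y1))
b4=cv2.approxPolyDP(c.reshape(-1,1,2).astype(np.int32),4,True)[:,0]
print([(q.tolist(),onz(w,q,12.)[:2].round(1).tolist()) for q in b4])
b3={'TR':(301,38),'TL':(226,41),'BL':(229,115),'CL':(248,164),'CR':(284,162)}
for n,q in b3.items():
    X=onz(w3,q,12);t=b4[np.argmin(np.linalg.norm(b4-proj(w,X),axis=1))]
    print(n,t,tri([ray(w3,q),ray(w,t)]).round(1))
cv2.drawContours(f,[c.reshape(-1,1,2)],-1,(0,0,255),1);cv2.imwrite('pics/w4b.png',cv2.resize(f,(800,600)))
E
```

```text
clock: 5.42
eef_pos: [486.3, 123.9, 121.9]
tcp_rot: [-3.136, 0.001, 1.727]
contact_force: [1.0, 0.2, -1.8]
opening: 0.703
grasp_force: 58.0
[486.32024795 123.939264   121.89811666] [-3.13617311e+00  5.61163178e-04  1.72651570e+00]
[[223.0, 20.0], [322.0, 19.0], [224.0, 117.0], [314.0, 118.0], [249.0, 181.0], [296.0, 180.0]]
[([224, 21], [443.9, 250.3]), ([226, 119], [454.4, 182.8]), ([248, 121], [471.1, 183.9]), ([248, 181], [478.2, 137.2]), ([292, 182], [513.2, 142.0]), ([295, 123], [506.6, 188.0]), ([315, 119], [521.1, 193.4]), ([319, 109], [522.5, 201.2]), ([316, 80], [516.0, 221.2]), ([321, 77], [519.2, 223.9]), ([317, 67], [514.9, 230.2]), ([323, 19], [512.6, 262.8])]
TR [323  19] [512.4 262.8  12.5]
TL [224  21] [442.7 251.9   4.5]
BL [226 119] [455.4 184.   25.8]
CL [248 181] [478.8 135.5   5.4]
CR [292 182] [513.2 144.9  20.2]
```

View pics/w4b.png

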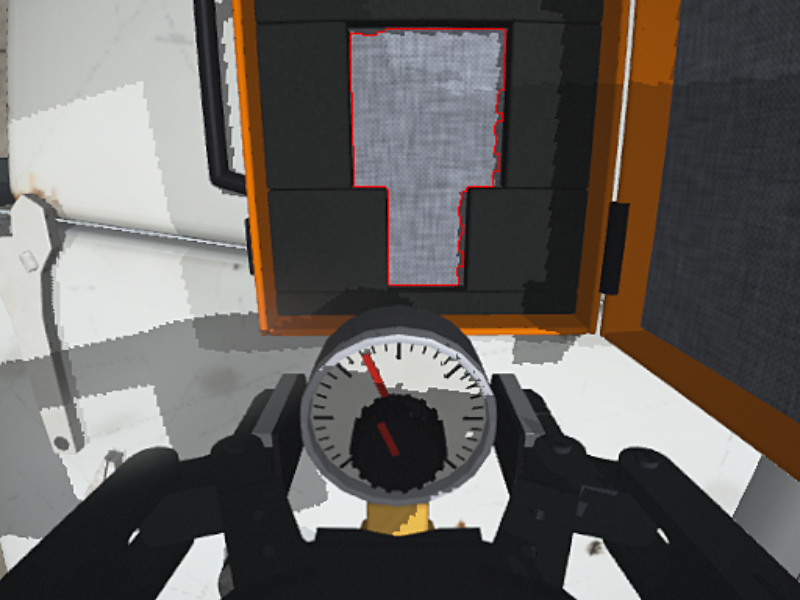

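The contour fits the nest floor: nest at about (483.7, 222.5), case yaw 0.156, and the floor height agrees with 12 mm. Now I'll carry the gauge over it.

Run:
```python
from h import *
from rig import r
plan(r.sense(),[484.2,222.3,90],1.727,4)
```

```text
N 4 row -0.0004 0.0001 -0.0001 24.32 2.92 8.39
```

```bash
python3 steer.py '0 0 0 24.3 2.9 8 0.5;0 0 0 24.3 2.9 8 0.5;0 0 0 24.3 2.9 8 0.5;0 0 0 24.3 2.9 8 0.5;0 0 0 0 0 0 0.5'
python3 steer.py '0 0 0 0 0 0 0.5;0 0 0 0 0 0 0.5'
python3 - <<'E'
from h import *
from rig import r
plan(r.sense(),[484.2,222.3,62],1.727,2)
E
```

```text
clock: 5.88
eef_pos: [485.5, 226.5, 93.0]
tcp_rot: [3.138, -0.002, 1.729]
contact_force: [0.3, 0.7, -3.1]
opening: 0.705
grasp_force: 58.0
clock: 6.05
eef_pos: [484.9, 222.8, 93.1]
tcp_rot: [3.139, -0.0, 1.728]
contact_force: [0.5, 0.3, -3.5]
opening: 0.706
grasp_force: 58.0
N 2 row 0.0011 -0.0002 0.0006 -0.22 -0.42 15.56
```

```bash
python3 steer.py '0 0 0 -0.2 -0.4 15 0.5;0 0 0 -0.2 -0.4 13 0.5;0 0 0 0 0 0 0.5;0 0 0 0 0 0 0.5'
python3 steer.py '0 0 0 0 0 4 0.5;0 0 0 0 0 4 0.5;0 0 0 0 0 3 0.5;0 0 0 0 0 0 0.5'
```

```text
clock: 6.38
eef_pos: [483.3, 221.3, 64.0]
tcp_rot: [-3.141, 0.0, 1.727]
contact_force: [-0.7, 0.4, -1.6]
opening: 0.707
grasp_force: 58.0
clock: 6.72
eef_pos: [483.0, 222.0, 52.2]
tcp_rot: [-3.141, 0.0, 1.728]
contact_force: [-0.4, 0.1, -2.3]
opening: 0.706
grasp_force: 58.0
```

```bash
python3 steer.py '0 0 0 0 0 3 0.5;0 0 0 0 0 2 0.5;0 0 0 0 0 0 0.5'
python3 steer.py '0 0 0 0 0 1.5 0.5;0 0 0 0 0 0 0.5'
```

```text
clock: 6.97
eef_pos: [482.9, 222.2, 47.1]
tcp_rot: [-3.141, 0.0, 1.728]
contact_force: [0.8, -0.6, -3.5]
opening: 0.704
grasp_force: 58.0
clock: 7.13
eef_pos: [483.1, 222.3, 46.6]
tcp_rot: [-3.141, 0.0, 1.728]
contact_force: [-3.7, -1.2, 6.6]
opening: 0.709
grasp_force: 59.0
```

```bash
python3 steer.py '0 0 0 0 0 0 0.9;0 0 0 0 0 0 0.9;0 0 0 0 0 0 0.9;0 0 0 0 0 -10 0.9;0 0 0 0 0 -20 0.9'
python3 steer.py '0 0 0 -7 0 -30 0.9;0 0 0 -7 0 -30 0.9;0 0 0 -6 0 -10 0.9;0 0 0 0 0 0 0.9;0 0 0 0 0 0 0.9'
python3 - <<'E'
from rig import r
from h import *
import pickle
s=r.sense();w=r.camera_params('wrist');f=np.ascontiguousarray(r.grab_frame('wrist')[:,:,::-1])
cv2.imwrite('pics/w5.png',f);pickle.dump((w,s),open('w5.pkl','wb'));print(s['eef_pos'],s['tcp_rot'])
k=proj(w,[483.7,222.5,50]).astype(int);print(k)
x0,y0=max(k[0]-100,0),max(k[1]-75,0);print(x0,y0)
cv2.imwrite('pics/w5b.png',cv2.resize(f[y0:y0+150,x0:x0+200],None,fx=4,fy=4,interpolation=cv2.INTER_CUBIC))
E
```

```text
clock: 7.55
eef_pos: [481.8, 221.6, 75.0]
tcp_rot: [-3.138, 0.001, 1.728]
contact_force: [-0.6, 0.6, -0.2]
opening: 0.897
grasp_force: 0.0
clock: 7.97
eef_pos: [486.5, 202.4, 146.4]
tcp_rot: [3.14, -0.0, 1.727]
contact_force: [-0.2, -0.1, -0.1]
opening: 0.899
grasp_force: 0.0
[486.47299789 202.39253878 146.3957637 ] [ 3.14022664e+00 -4.04540738e-04  1.72711746e+00]
[255 178]
155 103
```

View pics/w5b.png

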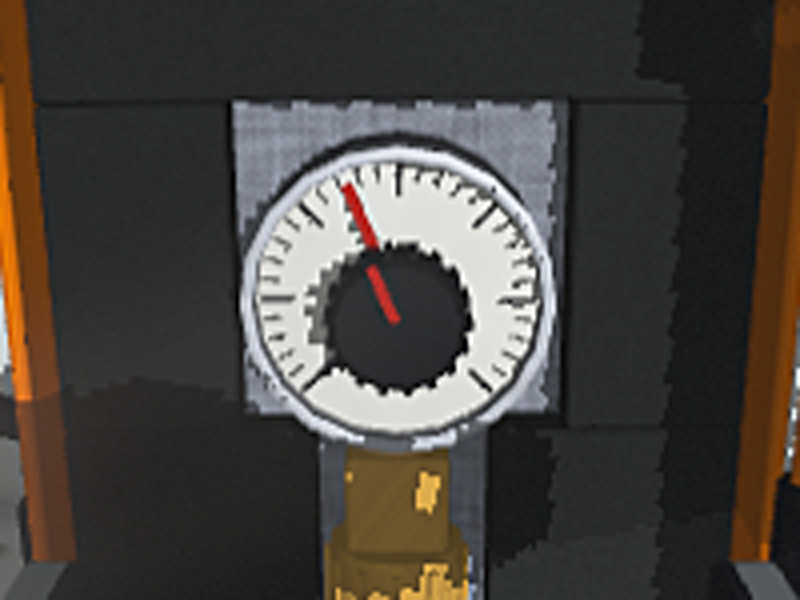

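The gauge is lying in the keyhole, with the dial at crop (397,298) and the knob at (402,318). The red hand still needs about 1.96 rad. Now I'll go for the knob.

Run:
```python
from h import *;import pickle
from rig import r
w,s=pickle.load(open('w5.pkl','rb'))
g=lambda u,v:(u/4+155-.4,v/4+103-.4)
K=onz(w,g(402,318),57.5);D=onz(w,g(397,298),42);S=onz(w,g(397,520),38)
c=(K+D)/2;print(K,D,'yaw',np.arctan2(*(D-S)[1::-1]))
L=onz(w,g(241,300),40);Rr=onz(w,g(556,300),40);print('bezel width at z40',np.linalg.norm(L-Rr))
a=lambda P:np.arctan2(P[1]-c[1],P[0]-c[0])
rt=onz(w,g(347,185),43);z0=onz(w,g(307,389),43)
print('peak',(a(z0)-a(rt))%6.283,'zero',a(z0))
s=r.sense();print(s['qpos'])
plan(s,[c[0],c[1],90],1.727,3)
```

```text
[483.8066992  221.60395559  57.5       ] [482.9418616  221.24076405  42.        ] yaw 1.7267535316301268
bezel width at z40 62.0702777125617
peak 1.9404143231193665 zero -2.195894486260997
[3.91677405e-01 3.35817593e-01 1.93811138e+00 1.39997458e-04
 8.68180792e-01 2.35035001e-01]
N 3 row -0.0002 0.0000 0.0001 6.42 0.19 18.47
```

```bash
python3 steer.py '0 0 0 6.4 0 18.5 0.55;0 0 0 6.4 0 18.5 0.55;0 0 0 6.4 0 18.5 0.55;0 0 0 0 0 0 0.55;0 0 0 0 0 0 0.55' 25
python3 - <<'E'
from h import *
from rig import r
plan(r.sense(),[483.4,221.4,67.5],1.727,3)
E
```

```text
clock: 8.43
eef_pos: [481.7, 221.1, 88.6]
tcp_rot: [-3.137, 0.001, 1.729]
contact_force: [0.1, 0.0, 1.4]
opening: 0.555
grasp_force: 0.0
N 3 row -0.0015 0.0004 0.0006 0.01 0.61 7.02
```

```bash
python3 steer.py '0 0 0 0 0.3 8 0.55;0 0 0 0 0.3 8 0.55;0 0 0 0 0 6 0.55;0 0 0 0 0 0 0.55;0 0 0 0 0 0 0.55'
python3 steer.py '0 0 0 0 0 0 0.2;0 0 0 0 0 0 0.2;0 0 0 0 0 0 0.2;0 0 0 0 0 0 0.2;0 0 0 0 0 0 0.2'
```

```text
clock: 8.85
eef_pos: [483.7, 221.3, 68.2]
tcp_rot: [-3.141, 0.0, 1.728]
contact_force: [0.1, 0.3, -0.3]
opening: 0.548
grasp_force: 0.0
clock: 9.27
eef_pos: [484.0, 221.6, 68.9]
tcp_rot: [3.141, -0.0, 1.728]
contact_force: [-1.3, -1.4, 7.0]
opening: 0.283
grasp_force: 24.7
```

```bash
python3 steer.py '0 0 0 0 0 -0.5 0.2;0 0 -0.06 0 0 0 0.2;0 0 -0.12 0 0 0 0.2;0 0 -0.12 0 0 0 0.2;0 0 -0.12 0 0 0 0.2'
python3 steer.py '0 0 -0.12 0 0 0 0.2;0 0 -0.12 0 0 0 0.2;0 0 -0.12 0 0 0 0.2;0 0 -0.12 0 0 0 0.2;0 0 -0.12 0 0 0 0.2'
python3 steer.py '0 0 -0.12 0 0 0 0.2;0 0 -0.12 0 0 0 0.2;0 0 -0.12 0 0 0 0.2;0 0 -0.12 0 0 0 0.2;0 0 -0.12 0 0 0 0.2'
python3 steer.py '0 0 -0.12 0 0 0 0.2;0 0 0 0 0 0 0.2'
python3 -c "
from rig import r
s=r.sense();print(s['wrist_torque'],s['qpos'][5])"
```

```text
clock: 9.68
eef_pos: [483.2, 221.2, 69.0]
tcp_rot: [-3.14, -0.0, 2.154]
contact_force: [-3.0, -2.1, 4.5]
opening: 0.289
grasp_force: 25.3
clock: 10.1
eef_pos: [482.6, 220.5, 69.0]
tcp_rot: [-3.139, -0.002, 2.754]
contact_force: [-3.8, -5.9, 7.1]
opening: 0.286
grasp_force: 25.6
clock: 10.52
eef_pos: [483.7, 221.0, 69.0]
tcp_rot: [-3.141, -0.001, -2.929]
contact_force: [-1.7, -3.6, 3.0]
opening: 0.289
grasp_force: 25.1
clock: 10.68
eef_pos: [483.7, 221.1, 69.0]
tcp_rot: [-3.141, -0.0, -2.81]
contact_force: [-0.1, -3.3, 2.6]
opening: 0.287
grasp_force: 25.1
[-0.48070392  0.10928518  0.00201558] -1.4759908636440708
```

```bash
q(){ python3 -c "
from rig import r
s=r.sense();print('TZ',s['wrist_torque'].round(3),s['tcp_rot'][2])"; }
python3 steer.py '0 0 -0.06 0 0 0 0.2;0 0 -0.06 0 0 0 0.2;0 0 0 0 0 0 0.2'|grep force;q
python3 steer.py '0 0 -0.05 0 0 0 0.2;0 0 0 0 0 0 0.2'|grep force;q
python3 steer.py '0 0 -0.03 0 0 0 0.2;0 0 0 0 0 0 0.2'|grep force;q
python3 steer.py '0 0 -0.03 0 0 0 0.2;0 0 0 0 0 0 0.2'|grep force;q
```

```text
contact_force: [-0.6, -3.5, 2.7]
grasp_force: 25.1
TZ [-0.468  0.046 -0.015] -2.696527978376445
contact_force: [-1.2, -2.9, 2.1]
grasp_force: 25.1
TZ [-0.505  0.077  0.037] -2.647716925786716
contact_force: [-0.4, -3.5, 2.4]
grasp_force: 25.1
TZ [-0.489  0.048  0.067] -2.61842622528664
contact_force: [0.6, -3.2, 2.0]
grasp_force: 25.1
TZ [-0.461 -0.02  -0.008] -2.587869383736106
```

```bash
q(){ python3 -c "
from rig import r
s=r.sense();print('TZ',s['wrist_torque'].round(3),s['tcp_rot'][2])"; }
python3 steer.py '0 0 -0.03 0 0 0 0.2;0 0 0 0 0 0 0.2'|grep force;q
python3 steer.py '0 0 -0.03 0 0 0 0.2;0 0 0 0 0 0 0.2'|grep force;q
python3 steer.py '0 0 0 0 0 0 0.6;0 0 0 0 0 0 0.6;0 0 0 0 0 -10 0.6;0 0 0 0 0 -30 0.6;0 0 0 -5 0 -40 0.9'
python3 steer.py '0 0 0 -5 0 0 0.9;0 0 0 0 0 0 0.9'
python3 - <<'E'
from rig import r
from h import *
import pickle
s=r.sense();w=r.camera_params('wrist');f=np.ascontiguousarray(r.grab_frame('wrist')[:,:,::-1])
cv2.imwrite('pics/w6.png',f);pickle.dump((w,s),open('w6.pkl','wb'));print(s['eef_pos'],s['tcp_rot'])
k=proj(w,[483.7,222.5,50]).astype(int)
x0,y0=max(k[0]-100,0),max(k[1]-75,0);print(x0,y0)
cv2.imwrite('pics/w6b.png',cv2.resize(f[y0:y0+150,x0:x0+200],None,fx=4,fy=4,interpolation=cv2.INTER_CUBIC))
E
```

```text
contact_force: [1.1, -3.6, 2.4]
grasp_force: 25.1
TZ [-0.497 -0.087 -0.014] -2.5574941997294376
contact_force: [-0.5, -2.6, 3.1]
grasp_force: 25.1
TZ [-0.446 -0.011 -0.39 ] -2.5277632899661304
clock: 12.18
eef_pos: [485.4, 223.4, 147.9]
tcp_rot: [3.14, -0.006, -2.526]
contact_force: [0.6, 0.1, -1.0]
opening: 0.723
grasp_force: 0.0
clock: 12.35
eef_pos: [494.5, 228.7, 152.1]
tcp_rot: [-3.141, 0.007, -2.526]
contact_force: [0.1, -0.6, -0.1]
opening: 0.898
grasp_force: 0.0
[494.45857441 228.7111424  152.06809562] [-3.14055591  0.00655608 -2.52599014]
155 109
```

View pics/w6b.png

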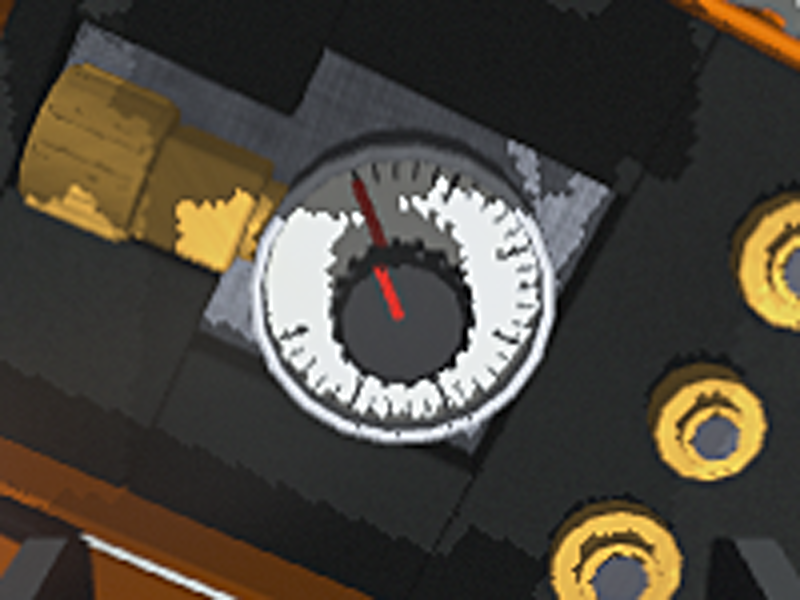

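Step torque jumped to −0.39 N·m on the last step, so the hand is at its stop. In the picture the red hand, (357,180) to (400,315), covers the black hand, and the stem still lies in its channel. Next is the lid: check its angle and the room behind it.

Run:
```python
from h import *;import pickle
from rig import r
w,s=pickle.load(open('w6.pkl','rb'))
g=lambda u,v:(u/4+155-.4,v/4+109-.4)
K=onz(w,g(403,316),57.5);D=onz(w,g(403,288),42);S=onz(w,g(100,153),29);c=(K+D)/2;rt=onz(w,g(357,180),43)
print(K,D,'gauge yaw',np.arctan2(*(D-S)[1::-1]),'red',(np.arctan2(rt[1]-c[1],rt[0]-c[0])),'zero expected',np.arctan2(*(D-S)[1::-1])+2.356-6.283)
t=r.camera_params('top');q=r.camera_params('scene')
cy=np.cos(.156);sy=np.sin(.156);C=np.array([482,233.4])
case=lambda P:np.array([(P[0]-C[0])*cy+(P[1]-C[1])*sy,-(P[0]-C[0])*sy+(P[1]-C[1])*cy,P[2]])
for n,a,b in [('R top',(171,136),(184,193)),('L top',(74,153),(133,236))]:
    print(n,case(tri([ray(t,a),ray(q,b)])).round(0))
for z in (0,100,200): print('console front edge',z,case(onz(t,(110,106),z)).round(0),case(onz(t,(160,106),z)).round(0), 'lidback',case(onz(t,(122,145),z)).round(0))
for th in (1.85,):
  for yy in (111,-111):
    for a,h in ((156,26),(156,0)):
      X=[78-a*np.cos(th)+h*np.sin(th),yy,44+a*np.sin(th)+h*np.cos(th)]
      W=[C[0]+X[0]*cy-X[1]*sy,C[1]+X[0]*sy+X[1]*cy,X[2]];print(yy,h,np.round(X),'top',proj(t,W).round(0),'scene',proj(q,W).round(0))
```

```text
[483.94844731 222.76735429  57.5       ] [483.00315777 222.13610618  42.        ] gauge yaw 1.8019721619091515 red -2.1493787690292914 zero expected -2.1250278380908485
R top [ 117. -118.  171.]
L top [105.  94. 221.]
console front edge 0 [286.  74.   0.] [263. -66.   0.] lidback [168.  52.   0.]
console front edge 100 [245.  42. 100.] [225. -86. 100.] lidback [139.  22. 100.]
console front edge 200 [205.   9. 200.] [ 186. -105.  200.] lidback [109.  -9. 200.]
111 26 [146. 111. 187.] top [ 71. 139.] scene [119. 246.]
111 0 [121. 111. 194.] top [ 71. 149.] scene [127. 247.]
-111 26 [ 146. -111.  187.] top [166. 124.] scene [171. 187.]
-111 0 [ 121. -111.  194.] top [167. 134.] scene [179. 188.]
```

Run:
```python
from h import *
from rig import r
t=r.camera_params('top');im=cv2.imread('pics/top0.png');q=r.camera_params('scene');sc=cv2.imread('pics/scene0.png')
hsv=cv2.cvtColor(im,cv2.COLOR_BGR2HSV)
for u in (95,120,145):
    print(u,[(v,tuple(int(x) for x in hsv[v,u])) for v in range(132,160,2)])
cy=np.cos(.156);sy=np.sin(.156);C=np.array([482,233.4])
for th in (1.4,1.5,1.6,1.7,1.85):
    o=[]
    for yy in (60,0,-60):
      for a,h in ((156,26),(156,0)):
        X=[78-a*np.cos(th)+h*np.sin(th),yy,44+a*np.sin(th)+h*np.cos(th)]
        o.append(proj(t,[C[0]+X[0]*cy-X[1]*sy,C[1]+X[0]*sy+X[1]*cy,X[2]]).round(0).tolist())
    print(th,o)
```

```text
95 [(132, (21, 19, 173)), (134, (15, 21, 170)), (136, (16, 29, 151)), (138, (15, 43, 107)), (140, (8, 38, 74)), (142, (174, 20, 63)), (144, (13, 129, 109)), (146, (15, 162, 157)), (148, (16, 163, 174)), (150, (16, 159, 178)), (152, (17, 159, 176)), (154, (16, 156, 172)), (156, (11, 140, 124)), (158, (9, 28, 64))]
120 [(132, (11, 15, 140)), (134, (10, 9, 169)), (136, (24, 7, 180)), (138, (12, 7, 184)), (140, (14, 36, 183)), (142, (15, 130, 167)), (144, (16, 167, 177)), (146, (17, 165, 182)), (148, (17, 157, 182)), (150, (16, 156, 178)), (152, (11, 143, 130)), (154, (15, 39, 65)), (156, (15, 9, 59)), (158, (0, 21, 61))]
145 [(132, (0, 7, 115)), (134, (18, 11, 117)), (136, (15, 70, 143)), (138, (15, 144, 159)), (140, (15, 148, 141)), (142, (15, 144, 124)), (144, (15, 143, 130)), (146, (14, 142, 131)), (148, (13, 119, 94)), (150, (10, 38, 60)), (152, (170, 13, 61)), (154, (165, 17, 59)), (156, (150, 9, 57)), (158, (170, 13, 61))]
1.4 [[93.0, 163.0], [95.0, 175.0], [119.0, 159.0], [121.0, 171.0], [146.0, 155.0], [148.0, 167.0]]
1.5 [[93.0, 157.0], [94.0, 168.0], [119.0, 153.0], [120.0, 164.0], [145.0, 148.0], [147.0, 160.0]]
1.6 [[92.0, 150.0], [93.0, 161.0], [118.0, 146.0], [119.0, 157.0], [145.0, 142.0], [146.0, 153.0]]
1.7 [[92.0, 144.0], [93.0, 155.0], [118.0, 140.0], [119.0, 151.0], [144.0, 136.0], [145.0, 147.0]]
1.85 [[93.0, 136.0], [93.0, 145.0], [118.0, 132.0], [119.0, 141.0], [144.0, 128.0], [145.0, 137.0]]
```

Lid stands at about 1.68 rad, with its outer edge at case x≈121, z≈196. I'll raise the tool, turn it, shut the gripper, and then go behind the lid.

```bash
python3 steer.py '0 0 0 0 0 -30 0.3;0 0 0.115 0 0 -35 0;0 0 0.115 0 0 -35 0;0 0 0.115 0 0 -30 0;0 0 0.115 0 0 0 0'
python3 steer.py '0 0 0 0 0 0 0;0 0 0 0 0 0 0'
python3 - <<'E'
from h import *
from rig import r
s=r.sense();print(s['qpos'].round(2))
plan(s,[634,257,285],-2.985,6)
E
```

```text
clock: 12.82
eef_pos: [493.8, 228.2, 283.8]
tcp_rot: [3.14, 0.006, -2.991]
contact_force: [1.1, 0.5, 0.0]
opening: 0.187
grasp_force: 0.0
clock: 12.98
eef_pos: [491.0, 226.9, 277.6]
tcp_rot: [-3.141, -0.002, -2.982]
contact_force: [-0.4, 0.1, -0.3]
opening: 0.001
grasp_force: 0.0
[ 0.43  0.2   1.79  0.    1.16 -1.3 ]
N 6 row -0.0001 -0.0004 0.0005 -24.32 1.20 -1.27
```

```bash
python3 steer.py '0 0 0 -24 1.2 -1 0;0 0 0 -24 1.2 -1 0;0 0 0 -24 1.2 -1 0;0 0 0 -24 1.2 0 0;0 0 0 -24 1.2 0 0'
python3 steer.py '0 0 0 -24 1.2 0 0;0 0 0 0 0 0 0;0 0 0 0 0 0 0'
python3 steer.py '0 0 0 0 0 30 0;0 0 0 0 0 30 0;0 0 0 0 0 20 0;0 0 0 0 0 0 0'
```

```text
clock: 13.4
eef_pos: [609.6, 251.7, 279.3]
tcp_rot: [-3.141, -0.004, -2.981]
contact_force: [-0.0, 0.6, 1.0]
opening: 0.001
grasp_force: 0.0
clock: 13.65
eef_pos: [632.7, 256.4, 278.8]
tcp_rot: [-3.141, -0.005, -2.983]
contact_force: [-0.0, -0.6, -0.5]
opening: 0.0
grasp_force: 0.0
clock: 13.98
eef_pos: [628.8, 255.3, 195.9]
tcp_rot: [-3.139, -0.01, -2.983]
contact_force: [-1.3, -0.2, -0.5]
opening: 0.002
grasp_force: 0.0
```

```bash
python3 steer.py '0 0 0 11 0 -3.3 0;0 0 0 11 0 -3.3 0;0 0 0 11 0 -3.4 0;0 0 0 0 0 0 0'
python3 steer.py '0 0 0 13 0 0 0;0 0 0 13 0 0 0;0 0 0 13 0 0 0;0 0 0 13 0 0 0;0 0 0 0 0 0 0'
python3 - <<'E'
from rig import r
p=r.sense()['eef_pos'];print('T case',(p[0]-482)*.988+(p[1]-233.4)*.155-11,p[2]-22)
E
```

```text
clock: 14.32
eef_pos: [599.0, 251.8, 214.7]
tcp_rot: [3.141, 0.002, -2.985]
contact_force: [0.6, 0.7, 0.4]
opening: 0.003
grasp_force: 0.0
clock: 14.73
eef_pos: [547.6, 243.5, 213.5]
tcp_rot: [3.141, 0.001, -2.985]
contact_force: [0.4, -0.1, 0.1]
opening: 0.002
grasp_force: 0.0
T case 55.410460329535795 191.51551298286907
```

```bash
cat > lid.py <<'E'
from h import *
from rig import r
t=r.camera_params('top');im=np.ascontiguousarray(r.grab_frame('top')[:,:,::-1]);cv2.imwrite('pics/t_lid.png',im)
hsv=cv2.cvtColor(im,cv2.COLOR_BGR2HSV);m=cv2.inRange(hsv,(6,100,70),(24,255,255))
for u in (90,100,110,160,170): print(u,np.flatnonzero(m[120:250,u])+120)
E
python3 lid.py
```

```text
90 []
100 []
110 [168 169 170 171 172 173 174 175 176 177 178 179 180 181 182 183 184 234
 235]
160 [160 161 162 163 164 165 166 167 168 169 170 171 172 173 174 175 176 227
 228 229]
170 [158 159 160 161 162 163 164 165 166 167 168 169 170 171 172 173 174 191
 192 193 194 195 196 197 198 199 200 225 226]
```

The lid is following (its front strip moved from rows 142–152 to about 160–180). Continue.

```bash
python3 steer.py '0 0 0 11 0 5 0;0 0 0 11 0 5 0;0 0 0 11 0 5.5 0;0 0 0 11 0 6 0;0 0 0 0 0 0 0'
python3 steer.py '0 0 0 11.4 0 8.4 0;0 0 0 11.4 0 8.4 0;0 0 0 11.4 0 8.4 0;0 0 0 0 0 0 0'
python3 steer.py '0 0 0 8.4 0 11.6 0;0 0 0 8.4 0 11.6 0;0 0 0 8.4 0 11.6 0;0 0 0 0 0 0 0;0 0 0 0 0 0 0'
python3 - <<'E'
from rig import r
p=r.sense()['eef_pos'];print('T case',(p[0]-482)*.988+(p[1]-233.4)*.155-11,p[2]-22)
E
```

```text
clock: 15.2
eef_pos: [504.6, 236.5, 190.2]
tcp_rot: [-3.141, -0.001, -2.985]
contact_force: [0.0, -0.4, -1.2]
opening: -0.002
grasp_force: 0.0
clock: 15.53
eef_pos: [470.7, 231.0, 164.5]
tcp_rot: [-3.141, -0.002, -2.985]
contact_force: [-0.5, 0.2, -0.1]
opening: 0.002
grasp_force: 0.0
clock: 15.95
eef_pos: [447.9, 227.8, 130.9]
tcp_rot: [-3.141, -0.0, -2.985]
contact_force: [0.2, -0.8, 0.7]
opening: 0.001
grasp_force: 0.0
T case -45.600028440464314 108.86334124969858
```

```bash
python3 lid.py; python3 steer.py '0 0 0 4.7 0 12 0;0 0 0 4.7 0 12 0;0 0 0 4.7 0 11 0;0 0 0 0 0 0 0'
python3 steer.py '0 0 0 0 0 3 0;0 0 0 0 0 2 0;0 0 0 0 0 0 0'
```

```text
90 []
100 []
110 []
160 [164 165 166 167 168 169 170 171 172 173 174 175 176 177 178 179 180 181
 182 183 184 185 186 187 188 189 190 191 192 193 194 195 196 197 198 199
 200 201 202 203 204 205 206 207 208 209 210 211 212 213 214 215 216 217
 218 219 220 221 222 223 227 228 229]
170 [162 163 164 165 166 167 168 169 170 171 172 173 174 175 176 177 178 179
 180 181 182 183 184 185 186 187 188 189 190 191 192 193 194 195 196 197
 198 199 200 201 202 203 204 205 206 207 208 209 210 211 212 213 214 215
 216 217 218 219 220]
clock: 16.33
eef_pos: [432.9, 225.1, 94.9]
tcp_rot: [-3.141, -0.001, -2.985]
contact_force: [-0.7, -0.5, 0.2]
opening: 0.005
grasp_force: 0.0
clock: 16.58
eef_pos: [434.3, 225.8, 92.0]
tcp_rot: [3.141, 0.001, -2.985]
contact_force: [-2.3, 0.1, 8.7]
opening: 0.002
grasp_force: 4.6
```

```bash
python3 steer.py '0 0 0 0 0 1 0;0 0 0 0 0 0 0'
python3 steer.py '0 0 0 0 0 -10 0;0 0 0 0 0 -30 0;0 0 0 0 0 -40 0;0 0 0 0 0 -40 0;0 0 0 0 0 0 0'
python3 steer.py '0 0 0 -10 -40 0 0;0 0 0 -10 -40 0 0;0 0 0 -10 -40 0 0;0 0 0 -10 -40 0 0;0 0 0 0 0 0 0'
python3 lid.py
python3 - <<'E'
from h import *
from rig import r
t=r.camera_params('top');C=np.array([482,233.4]);R=np.array([[.988,-.155],[.155,.988]])
for th in (0,.05,.1):
    o=[]
    for yy in (-60,-90): 
        for a in (156,0):
            X=np.array([78-a*np.cos(th)+26*np.sin(th),yy]);z=44+a*np.sin(th)+26*np.cos(th)
            o.append(proj(t,[*(C+R@X),z]).round(1).tolist())
    print(th,o)
im=cv2.imread('pics/t_lid.png');print(r.sense()['clock'],r.sense()['eef_pos'])
w=r.camera_params('wrist')
E
```

```text
clock: 16.75
eef_pos: [434.3, 225.8, 91.8]
tcp_rot: [3.141, 0.002, -2.985]
contact_force: [-7.0, -3.3, 23.6]
opening: 0.0
grasp_force: 11.7
clock: 17.17
eef_pos: [437.4, 227.4, 217.6]
tcp_rot: [3.138, 0.012, -2.985]
contact_force: [1.2, 0.6, 0.6]
opening: 0.004
grasp_force: 0.0
clock: 17.58
eef_pos: [500.8, 68.1, 210.9]
tcp_rot: [-3.139, 0.004, -2.989]
contact_force: [-0.8, 0.1, -0.9]
opening: 0.001
grasp_force: 0.0
90 []
100 [177 178 179 180 181 182 183]
110 []
160 [186 187 188 189 190 191 192 193 194 195 196 197 198 199 200 201 202 203
 204 205 206 207 208 209 210 211 212 213 214 215 216 217 218 219 220 221
 222 223 224 225 226 227 228 229]
170 [191 192 193 194 195 196 197 198 199 200 201 202 203 204 205 206 207 208
 209 210 211 212 213 214 215 216 217 218 219 220 221 222 223 224 225 226
 227]
0 [[167.3, 226.3], [159.7, 165.9], [179.1, 224.5], [171.3, 164.1]]
0.05 [[166.5, 225.6], [159.6, 165.4], [178.4, 223.8], [171.2, 163.6]]
0.1 [[165.8, 224.7], [159.6, 164.9], [177.7, 222.9], [171.1, 163.2]]
17.6333 [499.5450185   70.46335587 210.58366162]
```

```bash
python3 steer.py '0 0 0 0 0 0 0;0 0 0 0 0 0 0' | grep -i force; python3 -c "
from rig import r
print(r.sign_off())"
```

```text
contact_force: [0.0, -0.4, 1.0]
grasp_force: 0.0
the job is handed in; nothing more can be done
None
```

The job is handed in at about 18 s: the gauge lies face up in the foam cut-out, the red hand is turned back to its zero stop, and the lid is shut; I confirmed the lid only by the hard stop at its shut height and the top camera's numbers, since my 10 picture views were used up.

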